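# Tilt the blue glass light board to 45 degrees

### The arm

A 7-joint arm with a two-finger parallel gripper is mounted at the origin on a cart in front of the work surface, level with it; the furniture and walls round the work are solid. World frame = base frame: x ahead of the robot, y to its left, z up, the work surface at z = 0. Lengths are in m, angles in degrees, forces in N, time in s.
With the tool pointing down it reaches from about 0.425 to 0.875 m from the base axis. Payload 4.7 kg.
Tool frame: the origin (TCP) lies on the centre line of the jaws, within the pads' length; the fingertips stand env.nose_length ahead of it and the grasp point (between the pads) lies 8 mm behind it (env.nose_length is the distance from the TCP to the fingertips, in m); y points along the fingers, z is the direction in which the jaws open and shut, and the axes are right-handed (so a half turn about y gives the same grasp; the last joint's range is limited). The gripper opens to 87 mm and grips with 3 to 60 N. Pads are 19 mm wide; open, the fingers measure 117 mm over their backs; the gripper's body (75 mm by 190 mm) begins 51 mm behind the grasp point.
Start: joints at [-73.791, 18.392, -4.016, 83.108, 1.295, 78.541, -3.26], TCP at [0.173, 0.627, 0.234] pointing down, gripper open.
Joint ranges: [-163.93, 163.93], [-17.29, 119.83], [-79.2, 71.16], [3.27, 140.29], [-89.18, 269.18], [5.43, 117.66], [-154.24, 154.24]. Speed limits (degrees/s): [147.25, 147.25, 180, 180, 180, 180, 180].

### API

Orientations are given as [roll, pitch, yaw] about the fixed x, y, z axes, in that order (R = Rz(yaw) Ry(pitch) Rx(roll)).
In Python, from cell import env, read_camera, camera_info, job, models gives the robot as it stands.
- The arm moves only by the tool move_arm, never from a script. Its argument "moves" is a list of rows, each a list of 6 numbers: the shift along the tool's x, y, z in mm, then the turn, a rotation vector about the tool's x, y, z in degrees. In form: [[x, y, z, ax, ay, az], ...]. A call has 1 to 20 rows; each row is the pose to reach, as a shift and turn from the pose commanded when the call began, along the tool's axes at that moment; what a row does not reach only later rows make up. A row lasts 1/12 s, in which the tool goes at most 41.7 mm and 7.16 degrees, less where a joint would pass 70% of its speed; a pose out of reach is approached as far as the arm can. A call with a gripper value outside its range is refused whole. "claw" is the finger opening in mm, from 0 to 87, set as the call begins (left out, the last holds). The fingers move at their own pace and stop on an object; "newtons" is the grip in N (left out, the last holds). Time passes only in rows, so rows that repeat a pose let the fingers close. It gives the time, the measured TCP pose, the force and the opening at its end, in the units of the state.
- env.get_obs(): the state, without advancing time (a new reading comes with each control period).
- read_camera(name): name is "scene" or "top" or "wrist"; returns (picture, depth): 400x640x3 uint8, red, green, blue; 400x640 float32, m along the optical axis (not along the pixel's ray), 0 where there is no reading.
- camera_info(name): a dict with "fx", "fy", "cx", "cy" (pixels), "distortion" ([k1, k2, p1, p2, k3] as OpenCV has them; the pictures are not rectified), "R" (3x3) and "t" (3): a world point X has camera coordinates R X + t. Camera axes: x right, y down, z forward; pixel columns grow to the right and rows downward; lengths in m; the calibration is good to about 2 mm. A picture is of the moment at which its call begins: read the wrist's pose just before it. camera_info takes no time and is no camera call; for the wrist camera it gives the pose at the moment of the call.
- job.sign_off(): hands the job in, once; it reports no verdict.
Trained networks look in the newest picture that a camera, given by its name, has taken for a name from the list of things; names that differ only in an ending like _2 or _b are one class to them, and where a whole thing is asked for, a point or a joint stands for the part that bears it (a point fixed in the world has none). Each returns a list of dicts, best first, with "score" (0 to 1); they miss things now and then, are a little off and sometimes report something else, mostly with a low value. They report only what shows in the picture. A call takes as long as a camera call.
- models.spot_in(target, camera): "point" ([x, y, z] in m, in world coordinates, good to about 4 mm: the middle of the surface that is visible of it).
- models.cut_out(target, camera): "mask" (400x640 bool, what is visible of it).
The state is a dict: "time_s": time; "qpos": joint angles; "joint_velocities": joint speeds; "effort": joint torques, N m; "tool_pos": TCP position; "tool_rot": TCP orientation; "force": force on the tool from outside, world axes, zero at the start; "wrist_torque": the same for the moment, N m; "grip_width": finger opening in m.
Only numpy, scipy, OpenCV 4.12 (cv2) and the standard library are available. Lean on these libraries where they do the work, as an engineer would, in place of code of your own. Each camera call takes 0.05 s, during which the arm holds its last target.

### The job

Two small tilting light boards stand on the bench, each with a coloured glass clipped to it. Raise the board with the blue glass until it slopes at 45 degrees to the worktop (the long brass mark on its scale), then let go so that the stiff hinge holds it there. Leave the board with the red glass at the slope it has.

Things in the scene. Friction and masses are not known exactly. Their poses are not given: they have to be found in the camera images.
- blue_panel (a joint): Hinge of the panel with the blue glass (black frame 112 x 114 x 10 mm, lit white face, blue pane 80 x 82 mm). 0 rad = panel level, growing as its far edge rises, 1.45 rad at the stop; 0.785 rad = 45 degrees to the worktop. It stays where it is left: stiff friction hinge, about 0.6 N m, so 4 to 8 N at the knob moves it. It starts between 0.15 and 0.40 rad.
- blue_hinge (a point): Middle of the blue board's hinge axis, 45 mm above the worktop, on the fixed wooden base (130 x 130 x 14 mm, screwed down). Axes of the base: x runs from the hinge towards the knob edge (away from the robot, turned by up to 0.35 rad about the vertical), y lies along the hinge axis, z is up; the base's centre is 55 mm along +x. An aluminium quadrant scale with marks every 15 degrees stands on the base's -y side, radius 85 mm about the hinge.
- blue_knob (a point): Centre of the knob on the free edge of the blue panel: a black roller 18 mm in diameter and 30 mm long with flat ends facing along the hinge axis, light discs on the ends, on a 10 mm wide stem that stands out from the middle of the panel's edge. It is 150 mm from the hinge axis and 33 mm beyond the panel's edge, in the panel's mid-plane, so it travels on a 150 mm arc about the hinge axis; its ends are free to pinch from above with the fingers closing along the hinge axis.
- red_knob (a point): The same knob on the other board, identical but for its red glass. Its panel starts at any slope between 0.2 and 1.1 rad and must stay there.

How it is judged:
By the outcome, as a careful person would: the job done as asked, in the order asked, and still so for the second after the job is handed in, with the robot touching nothing.
It also fails if it takes over 30 s, if anything falls off the work surface, if the arm or the gripper's body presses on something with over 40 N, if the wrist force passes 120 N, or if a joint passes its speed limit or range.

## Working session

There is one attempt and no reset: what is moved stays moved. The work goes in short steps, Python scripts to look and compute and a tool call to move; the robot and the scene stay as the last step left them, time stands still between calls to the robot, and variables do not carry over. Pictures are saved under pics/ and viewed, and the job is handed in when it is done.

Besides the shell and the picture viewer there is one more tool, called after "Call:" as name(argument=value, ...), one argument or row to a line, values as JSON. move_arm: Moves the arm, as the interface text tells. Its arguments: {"type":"object","properties":{"moves":{"type":"array","items":{"type":"array","items":{"type":"number"}}},"claw":{"type":"number"},"newtons":{"type":"number"}},"required":["moves"]}

```bash
ls; mkdir -p pics; python3 - <<'E'
from cell import env, read_camera, camera_info, job, models
import cv2,numpy as np
o=env.get_obs();print({k:np.round(v,3) for k,v in o.items()},env.nose_length)
for c in("scene","top"):
    im,d=read_camera(c);cv2.imwrite(f"pics/{c}0.png",im[:,:,::-1]);np.save(f"pics/{c}_d0.npy",d)
    for n in("blue_panel","blue_knob","red_knob","blue_hinge"):
        try:print(c,n,[(round(r['score'],2),np.round(r['point'],4)) for r in models.spot_in(n,c)])
        except Exception as e:print(c,n,e)
print(env.get_obs()['time_s'])
E
```

```text
pics
{'time_s': np.float64(0.0), 'qpos': array([-73.79 ,  18.44 ,  -4.016,  83.174,   1.297,  78.542,  -3.26 ]), 'joint_velocities': array([ 0.024,  0.034, -0.074, -0.075, -0.016, -0.019,  0.038]), 'effort': array([-0.0000e+00, -4.9130e+01, -4.0400e-01, -3.1253e+01, -6.4000e-02,
        4.4000e-02,  0.0000e+00]), 'tool_pos': array([0.173, 0.626, 0.232]), 'tool_rot': array([-9.0111e+01, -7.0000e-03, -1.5400e+01]), 'force': array([ 0.313, -0.982,  0.839]), 'wrist_torque': array([-0.008, -0.035,  0.037]), 'grip_width': np.float64(0.086)} 0.011
scene blue_panel [(0.63, array([0.4545, 0.3172, 0.0615])), (0.43, array([ 0.4035, -0.416 ,  0.1059]))]
scene blue_knob [(0.68, array([0.4472, 0.316 , 0.0602]))]
scene red_knob [(0.87, array([ 0.4019, -0.4176,  0.1102]))]
scene blue_hinge [(0.56, array([0.4427, 0.2926, 0.0497]))]
top blue_panel [(0.59, array([0.4549, 0.3301, 0.0682])), (0.47, array([0.4491, 0.3206, 0.0635]))]
top blue_knob [(0.71, array([0.4588, 0.3304, 0.0681]))]
top red_knob [(0.74, array([ 0.4071, -0.4007,  0.1182]))]
top blue_hinge [(0.95, array([0.4491, 0.3191, 0.064 ])), (0.31, array([0.4575, 0.3319, 0.0677]))]
0.5
```

View pics/scene0.png

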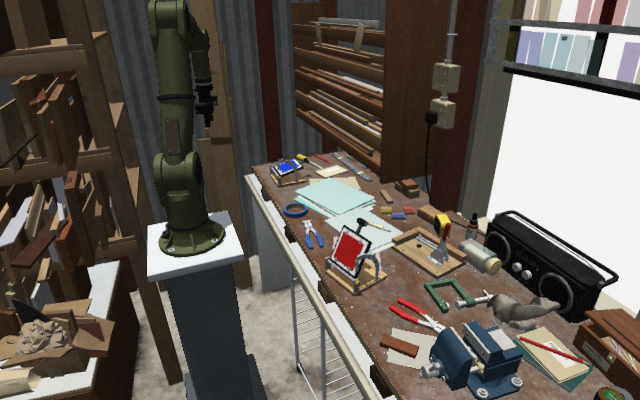

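View pics/top0.png

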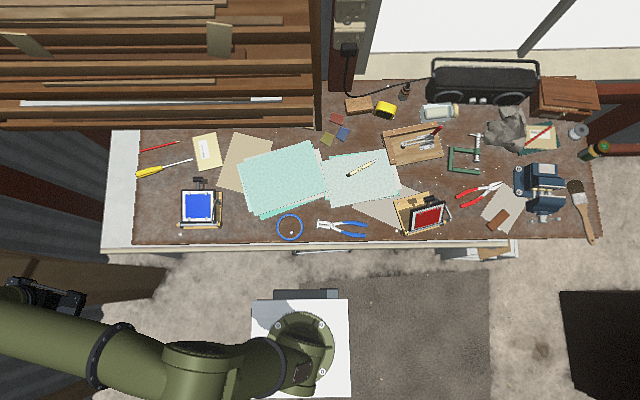

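The scene picture shows the blue board at (287,172) and the red one at (350,250). In the top picture, blue is at (200,208) with its knob at about (198,182). I'll measure it from a zoomed crop and the depth.

```bash
cat > h.py <<'E'
from cell import env, read_camera, camera_info, job, models
import cv2,numpy as np
def pts(cam,d,ci=None):
    c=ci or camera_info(cam);K=np.array([[c['fx'],0,c['cx']],[0,c['fy'],c['cy']],[0,0,1]])
    u,v=np.meshgrid(np.arange(640.),np.arange(400.))
    n=cv2.undistortPoints(np.stack([u,v],-1).reshape(-1,1,2),K,np.array(c['distortion'])).reshape(400,640,2)
    P=np.dstack([n*d[...,None],d])
    return (P-np.array(c['t']))@np.array(c['R'])
def proj(X,cam,c=None):
    c=c or camera_info(cam);K=np.array([[c['fx'],0,c['cx']],[0,c['fy'],c['cy']],[0,0,1]])
    return cv2.projectPoints(np.asarray(X,float).reshape(-1,1,3),cv2.Rodrigues(np.array(c['R']))[0],np.array(c['t']),K,np.array(c['distortion']))[0].reshape(-1,2)
E
python3 - <<'E'
from h import *
im=cv2.imread("pics/top0.png");d=np.load("pics/top_d0.npy")
cv2.imwrite("pics/topz.png",cv2.resize(im[160:250,150:270],None,fx=6,fy=6,interpolation=cv2.INTER_CUBIC))
P=pts("top",d)
i=im.astype(int);m=(i[...,0]>150)&(i[...,1]<120)&(i[...,2]<100);m[:,:160]=0;m[:,230:]=0;m[:180]=0;m[235:]=0
X=P[m&(d>0)];c=np.median(X,0);print(len(X),c)
X=X[np.linalg.norm(X-c,axis=1)<.08];c=X.mean(0);u,s,vt=np.linalg.svd(X-c);n=vt[2]*np.sign(vt[2][2]);print(c,n,np.degrees(np.arccos(n[2])),np.degrees(np.arctan2(-n[1],-n[0])),s)
r=cv2.minAreaRect(np.argwhere(m)[:,::-1].astype(np.float32));print(r)
for v in range(174,190):print(v,[ '%.3f,%.3f,%.3f'%tuple(P[v,u]) for u in range(192,206,3)])
print(camera_info("wrist"))
E
```

```text
539 [0.45463596 0.33227869 0.06951204]
[0.45466675 0.33185876 0.06940059] [-0.22194014  0.00534865  0.97504562] 12.82679885840594 -1.380534119193558 [0.52564574 0.49962416 0.05837511]
((197.0, 205.5), (23.0, 24.0), 90.0)
174 ['0.583,0.376,0.002', '0.583,0.366,0.003', '0.583,0.356,0.002', '0.584,0.346,-0.002', '0.582,0.334,0.003']
175 ['0.581,0.377,-0.001', '0.578,0.365,0.005', '0.581,0.357,-0.003', '0.578,0.344,0.006', '0.579,0.334,0.002']
176 ['0.577,0.377,-0.000', '0.576,0.366,0.000', '0.575,0.355,0.003', '0.575,0.345,0.002', '0.576,0.334,0.001']
177 ['0.571,0.374,0.008', '0.549,0.339,0.085', '0.548,0.328,0.090', '0.548,0.319,0.086', '0.571,0.334,0.003']
178 ['0.569,0.377,-0.001', '0.544,0.338,0.091', '0.544,0.328,0.091', '0.543,0.318,0.092', '0.568,0.334,0.003']
179 ['0.565,0.376,0.002', '0.540,0.337,0.094', '0.541,0.329,0.088', '0.541,0.318,0.090', '0.564,0.333,0.003']
180 ['0.563,0.377,-0.003', '0.538,0.338,0.089', '0.538,0.328,0.089', '0.538,0.319,0.086', '0.561,0.334,0.002']
181 ['0.558,0.375,0.003', '0.535,0.339,0.086', '0.535,0.329,0.086', '0.536,0.320,0.082', '0.557,0.333,0
[... 626 characters left out ...]
78', '0.534,0.341,0.009', '0.537,0.334,-0.003']
188 ['0.532,0.374,0.002', '0.532,0.363,0.003', '0.513,0.330,0.079', '0.532,0.343,0.002', '0.533,0.333,-0.002']
189 ['0.510,0.349,0.080', '0.511,0.342,0.072', '0.511,0.331,0.075', '0.510,0.321,0.076', '0.510,0.311,0.076']
{'fx': 298.37532157935067, 'fy': 298.37532157935067, 'cx': 318.7599851045122, 'cy': 196.17509475478192, 'distortion': array([-0.03094047,  0.        ,  0.        ,  0.        ,  0.        ]), 'R': array([[ 2.66255988e-01,  9.63902337e-01,  1.85464085e-04],
       [ 9.24927131e-01, -2.55544129e-01,  2.81437381e-01],
       [ 2.71325544e-01, -7.47628472e-02, -9.59579578e-01]]), 't': array([-0.64982986, -0.03370426,  0.39024494])}
```

View pics/topz.png

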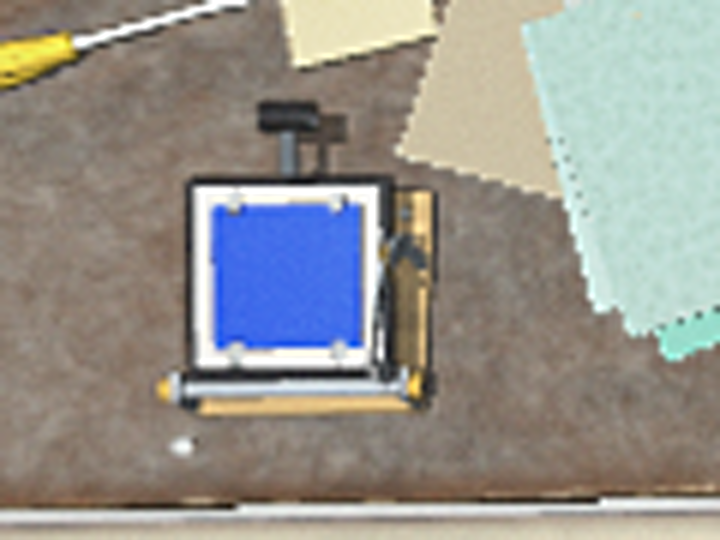

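Call:
move_arm(
  moves=[
    [434,-20,-189,0,-15,0],
    [434,-20,-189,0,-15,0],
    [434,-20,-189,0,-15,0],
    [434,-20,-189,0,-15,0],
    [434,-20,-189,0,-15,0],
    [434,-20,-189,0,-15,0],
    [434,-20,-189,0,-15,0],
    [434,-20,-189,0,-15,0],
    [434,-20,-189,0,-15,0],
    [434,-20,-189,0,-15,0],
    [434,-20,-189,0,-15,0],
    [434,-20,-189,0,-15,0],
    [434,-20,-189,0,-15,0],
    [434,-20,-189,0,-15,0],
    [434,-20,-189,0,-15,0],
    [434,-20,-189,0,-15,0],
  ],
  claw=60,
  newtons=30,
)

```text
time_s: 1.83
tool_pos: [0.5393, 0.3312, 0.2535]
tool_rot: [-89.9, 0.0, -0.2]
force: [0.2, -0.1, -0.1]
grip_width: 0.06
```

```bash
python3 - <<'E'
from h import *
o=env.get_obs();print(o['tool_pos'],o['tool_rot'])
ci=camera_info("wrist");im,d=read_camera("wrist")
cv2.imwrite("pics/w1.png",im[:,:,::-1]);np.save("pics/w1_d.npy",d);np.save("pics/w1_c.npy",ci,allow_pickle=True)
for n in("blue_panel","blue_knob"):print(n,[(round(r['score'],2),np.round(r['point'],4)) for r in models.spot_in(n,"wrist")])
P=pts("wrist",d,ci);i=im.astype(int)
m=(i[...,2]>150)&(i[...,1]<130)&(i[...,0]<110)&(d>0)
X=P[m];c=np.median(X,0);X=X[np.linalg.norm(X-c,axis=1)<.065];c=X.mean(0);u,s,vt=np.linalg.svd(X-c,full_matrices=False);n=vt[2]*np.sign(vt[2][2])
print(len(X),c,n,'slope',np.degrees(np.arccos(n[2])),'yaw',np.degrees(np.arctan2(-n[1],-n[0])),s)
e1=np.cross([0,1,0],n);e1/=np.linalg.norm(e1);e2=np.cross(n,e1)
q=np.c_[(X-c)@e1,(X-c)@e2].astype(np.float32);print(cv2.minAreaRect(q))
E
```

```text
[0.53933172 0.33119568 0.25351859] [-8.99476876e+01  4.73965809e-02 -2.15467366e-01]
blue_panel [(0.76, array([0.4541, 0.3277, 0.0704]))]
blue_knob [(0.6, array([0.455 , 0.3287, 0.0651]))]
3955 [0.44863888 0.32700037 0.06577418] [-2.22157443e-01  5.02406063e-04  9.75010676e-01] slope 12.83581505757153 yaw -0.1295734122226843 [1.6066891  1.17657154 0.04625211]
((0.007942859083414078, 0.003696426749229431), (0.0806790441274643, 0.07872520387172699), 89.76628112792969)
```

View pics/w1.png

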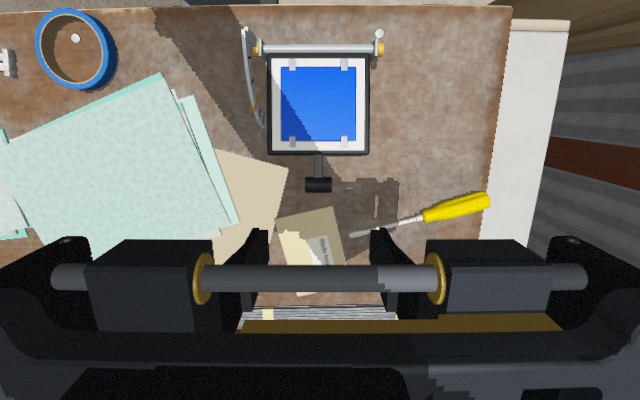

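The wrist view shows the blue board from above: the knob at (318,184), the hinge bar from (262,48) to (378,48), and the scale at left. Next I'll get exact knob and hinge positions.

```bash
python3 - <<'E'
from h import *
d=np.load("pics/w1_d.npy");ci=np.load("pics/w1_c.npy",allow_pickle=True).item();P=pts("wrist",d,ci)
im=cv2.imread("pics/w1.png")
K=P[174:196,298:340].reshape(-1,3);K=K[(K[:,2]>.07)&(K[:,2]<.12)]
print("knob",len(K),K.min(0),K.max(0),np.median(K,0))
for u in (306,311,318,325,330):print(u,[ '%d:%.3f,%.3f,%.3f'%((v,)+tuple(P[v,u])) for v in range(174,196,3)])
for v in (183,187):print([ '%d:%.3f,%.3f'%(u,P[v,u,1],P[v,u,2]) for u in range(300,336,2)])
B=P[44:53,266:374].reshape(-1,3);B=B[B[:,2]>.035];f=np.polyfit(B[:,1],B[:,0],1);print("bar",len(B),np.median(B,0),np.degrees(np.arctan(-f[0])))
cv2.imwrite("pics/w1z.png",cv2.resize(im[30:210,220:400],None,fx=3.2,fy=3.2,interpolation=cv2.INTER_CUBIC))
# predicted
a=.224
for h in([.395,.329,.045],):
  X=[h,[h[0]+.15*np.cos(a),h[1],h[2]+.15*np.sin(a)]];print(X,proj(X,"wrist",ci))
E
```

```text
knob 462 [0.53167539 0.31452883 0.07540541] [0.55157574 0.34493285 0.08799807] [0.54139817 0.33025467 0.08499158]
306 ['174:0.549,0.314,-0.001', '177:0.535,0.317,0.078', '180:0.537,0.317,0.084', '183:0.540,0.317,0.085', '186:0.544,0.317,0.086', '189:0.547,0.317,0.088', '192:0.552,0.317,0.082', '195:0.578,0.313,0.001']
311 ['174:0.549,0.320,-0.001', '177:0.536,0.322,0.076', '180:0.462,0.331,0.404', '183:0.540,0.323,0.085', '186:0.544,0.323,0.086', '189:0.547,0.323,0.086', '192:0.551,0.322,0.083', '195:0.579,0.320,-0.000']
318 ['174:0.532,0.330,0.079', '177:0.535,0.330,0.079', '180:0.537,0.330,0.084', '183:0.540,0.330,0.086', '186:0.544,0.330,0.087', '189:0.547,0.330,0.086', '192:0.551,0.330,0.083', '195:0.578,0.330,0.001']
325 ['174:0.549,0.340,-0.000', '177:0.536,0.338,0.076', '180:0.538,0.338,0.083', '183:0.541,0.338,0.085', '186:0.544,0.338,0.086', '189:0.547,0.338,0.086', '192:0.551,0.338,0.083', '195:0.579,0.340,0.001']
330 ['174:0.549,0.347,-0.002', '177:0.536,0.344,0.077', '180:0.537,0.343,0.085', '183:0.540,0.343,0.087', '186:0.543,0.343,0.087', '189:0.547,0.343,0.087', '192:0
[... 256 characters left out ...]
'322:0.335,0.085', '324:0.337,0.085', '326:0.339,0.085', '328:0.341,0.086', '330:0.343,0.087', '332:0.350,-0.001', '334:0.352,-0.002']
['300:0.305,-0.001', '302:0.308,0.000', '304:0.315,0.081', '306:0.317,0.086', '308:0.319,0.086', '310:0.321,0.086', '312:0.324,0.086', '314:0.326,0.086', '316:0.328,0.088', '318:0.330,0.086', '320:0.332,0.086', '322:0.335,0.087', '324:0.337,0.085', '326:0.339,0.086', '328:0.341,0.087', '330:0.343,0.088', '332:0.350,-0.002', '334:0.352,0.000']
bar 972 [0.39794896 0.33207161 0.0487287 ] -0.20308500684172356
[[0.395, 0.329, 0.045], [np.float64(0.5412525088995317), 0.329, np.float64(0.07831971849509556)]] [[316.19680544  45.89592077]
 [316.86563674 182.208989  ]]
```

View pics/w1z.png

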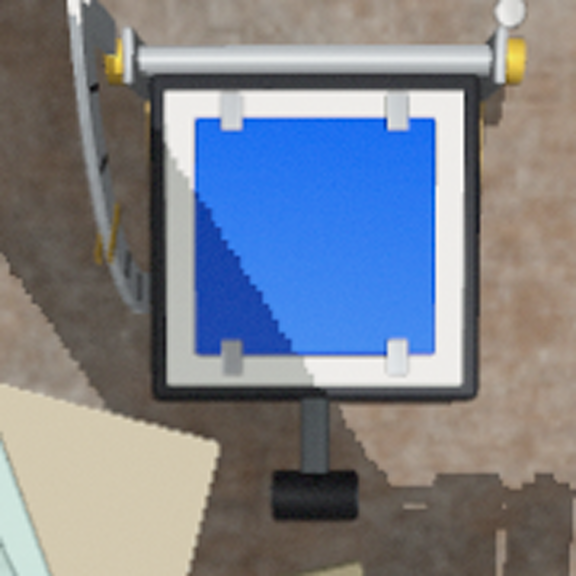

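Call:
move_arm(
  moves=[
    [4,30,-1,0,0,0],
    [4,65,-1,0,0,0],
    [4,100,-1,0,0,0],
    [4,130,-1,0,0,0],
    [4,155,-1,0,0,0],
    [4,172,-1,0,0,0],
    [4,183,-1,0,0,0],
    [4,183,-1,0,0,0],
    [4,183,-1,0,0,0],
  ],
  claw=50,
)

```text
time_s: 2.73
tool_pos: [0.5447, 0.3287, 0.0709]
tool_rot: [-90.0, -0.0, -0.4]
force: [0.2, 0.7, 0.3]
grip_width: 0.05
```

```bash
python3 - <<'E'
from h import *
o=env.get_obs();print(o['tool_pos'],o['tool_rot'],o['force'])
im,d=read_camera("wrist")
cv2.imwrite("pics/w2.png",im[:,:,::-1])
E
```

```text
[0.54473124 0.32866559 0.07085602] [-8.99950736e+01 -3.66751539e-05 -3.60583516e-01] [0.1501043  0.69272273 0.2636297 ]
```

View pics/w2.png

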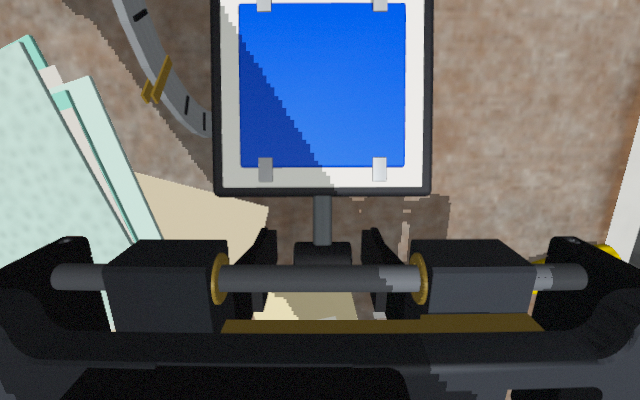

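The knob at (322,255) sits between the open fingers at (262,265) and (377,265). Closing now.

Call:
move_arm(
  moves=[
    [-1,0,1,0,0,0],
    [-1,0,1,0,0,0],
    [-1,0,1,0,0,0],
    [-1,0,1,0,0,0],
    [-1,0,1,0,0,0],
    [-1,0,1,0,0,0],
  ],
  claw=10,
  newtons=35,
)

```text
time_s: 3.28
tool_pos: [0.5443, 0.3305, 0.0715]
tool_rot: [-89.9, -0.1, -0.4]
force: [-0.1, 1.8, 2.0]
grip_width: 0.0296
```

Call:
move_arm(
  moves=[
    [-1,-5,0,0,0,0],
    [-4,-13,0,0,0,0],
    [-8,-25,0,0,0,0],
    [-14,-37,0,0,0,0],
    [-20,-48,0,0,0,0],
    [-28,-59,0,0,0,0],
    [-35,-67,0,0,0,0],
    [-38,-71,0,0,0,0],
    [-38,-71,0,0,0,0],
    [-38,-71,0,0,0,0],
  ],
)

```text
time_s: 4.12
tool_pos: [0.5056, 0.3305, 0.1421]
tool_rot: [-89.9, -0.0, -0.4]
force: [-1.3, 4.5, 0.9]
grip_width: 0.0297
```

```bash
cat > slope.py <<'E'
from h import *
import sys
t=sys.argv[1]
o=env.get_obs();print(o['time_s'],o['tool_pos'],o['tool_rot'],o['force'])
for cam in("wrist","scene","top"):
    ci=camera_info(cam);im,d=read_camera(cam);cv2.imwrite(f"pics/{cam}{t}.png",im[:,:,::-1]);P=pts(cam,d,ci)
    i=im.astype(int);m=(i[...,2]>1.6*i[...,0])&(i[...,2]>1.6*i[...,1])&(i[...,2]>90)&(d>0)
    m&=(abs(P-[.44,.33,.09])<[.08,.08,.07]).all(-1)
    X=P[m]
    for k in range(3):
        c=X.mean(0);u,s,vt=np.linalg.svd(X-c,full_matrices=False);n=vt[2]*np.sign(vt[2][2]);r=abs((X-c)@n)
        if k<2:X=X[r<max(2.5*r.std(),.004)]
    h=np.array([.397,.33,.045]);print(cam,len(X),c,'slope',np.degrees(np.arccos(n[2])),'yaw',np.degrees(np.arctan2(-n[1],-n[0])),'rms',r.std())
E
python3 slope.py 3
```

```text
4.1167 [0.50555009 0.33054331 0.142085  ] [-8.9904031e+01 -1.2526972e-03 -3.5211478e-01] [-1.27558559  4.4650139   0.90937164]
wrist 11842 [0.43994853 0.3305976  0.09705205] slope 43.065213907780816 yaw -0.20067999938894093 rms 0.0003251456313125702
scene 90 [0.43990289 0.33081025 0.09702272] slope 42.853017536166114 yaw -5.528164561909922 rms 0.002437767777469138
top 190 [0.44079294 0.30865736 0.10065702] slope 43.91293576067875 yaw -3.571913820565717 rms 0.000931072272656974
```

View pics/wrist3.png

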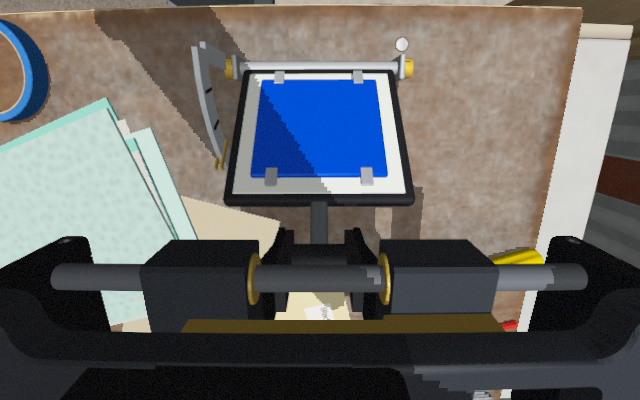

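```bash
cat > slope2.py <<'E'
from h import *
import sys
t=sys.argv[1]
def fit(X,tol):
    for k in range(5):
        c=X.mean(0);vt=np.linalg.svd(X-c,full_matrices=False)[2];n=vt[2]*np.sign(vt[2][2]);r=(X-c)@n
        if k<4:X=X[abs(r)<tol]
    return c,n,len(X),r.std()
o=env.get_obs();print(o['time_s'],o['tool_pos'],o['force'])
ci=camera_info("wrist");im,d=read_camera("wrist");cv2.imwrite(f"pics/w{t}.png",im[:,:,::-1]);np.save(f"pics/w{t}_d.npy",d);np.save(f"pics/w{t}_c.npy",ci,allow_pickle=True);P=pts("wrist",d,ci)
b=(abs(P[...,2])<.02)&(d>0)&(abs(P[...,0]-.45)<.15)&(P[...,1]>.2)&(P[...,1]<.5)
cb,nb,k,s=fit(P[b],.004);print('bench',cb,'tilt xz',np.degrees(np.arctan2(-nb[0],nb[2])),'yz',np.degrees(nb[1]),k,s)
i=im.astype(int);m=(i[...,2]>1.6*i[...,0])&(i[...,2]>1.6*i[...,1])&(i[...,2]>90)&(d>0)&(abs(P-[.44,.33,.09])<[.08,.08,.07]).all(-1)
c,n,k,s=fit(P[m],.003);print('pane',c,'slope',np.degrees(np.arctan2(-n[0],n[2])),'vs bench',np.degrees(np.arccos(n@nb)),k,s)
print('hinge offset along n',(np.array([.397,.33,.045])-c)@n)
E
python3 slope2.py 4
```

```text
4.2667 [0.50579374 0.33051504 0.14185465] [-1.18104329  5.10416204  2.38983288]
bench [ 0.43177916  0.36713772 -0.00045939] tilt xz 0.17220136321677418 yz 0.09480423029916298 44450 0.0009586128561692103
pane [0.44010735 0.3306351  0.09699137] slope 42.95728637587639 vs bench 42.785014376430155 11870 0.0005264113203519787
hinge offset along n -0.008676443086919606
```

Call:
move_arm(
  moves=[
    [-2,-2,0,0,0,0],
    [-4,-4,0,0,0,0],
    [-4,-4,0,0,0,0],
    [-4,-4,0,0,0,0],
  ],
)

```text
time_s: 4.65
tool_pos: [0.5025, 0.3305, 0.1451]
tool_rot: [-89.9, -0.1, -0.4]
force: [2.2, 7.2, -2.3]
grip_width: 0.0293
```

```bash
python3 slope2.py 5
```

```text
4.65 [0.50254166 0.33049105 0.14511138] [ 2.15856531  7.23624884 -2.31781753]
bench [ 0.43081935  0.36683456 -0.00046511] tilt xz 0.17261704765360245 yz 0.09626657040480217 43070 0.0009604775218432233
pane [0.43858507 0.33060692 0.09830444] slope 44.67637716756316 vs bench 44.503684651982915 11395 0.0005331166805643652
hinge offset along n -0.008667318551108295
```

Now release and withdraw straight up, clear of the knob, then re-measure.

Call:
move_arm(
  moves=[
    [0,0,0,0,0,0],
    [0,0,0,0,0,0],
    [0,0,0,0,0,0],
    [0,0,0,0,0,0],
    [0,-10,0,0,0,0],
    [0,-30,0,0,0,0],
    [0,-60,0,0,0,0],
    [0,-90,0,0,0,0],
    [0,-90,0,0,0,0],
    [0,-90,0,0,0,0],
  ],
  claw=55,
)

```text
time_s: 5.53
tool_pos: [0.5031, 0.3297, 0.2387]
tool_rot: [-89.8, -0.2, -0.4]
force: [-0.0, 0.1, 0.1]
grip_width: 0.0548
```

```bash
python3 slope2.py 6; python3 - <<'E'
from h import *
d=np.load("pics/w6_d.npy");ci=np.load("pics/w6_c.npy",allow_pickle=True).item();P=pts("wrist",d,ci)
m=(P[...,2]>.14)&(P[...,2]<.175)&(abs(P[...,1]-.33)<.022)&(P[...,0]>.48)&(P[...,0]<.52);X=P[m];print(len(X),X.min(0),X.max(0),np.median(X,0))
a=np.radians(np.arange(35,56,1));h=np.array([.397,.33,.045])
# fit knob top circle
from scipy.optimize import least_squares
f=least_squares(lambda p:np.hypot(X[:,0]-p[0],X[:,2]-p[1])-.009,[.503,.151],loss='soft_l1',f_scale=.001).x
print('knob',f,np.degrees(np.arctan2(f[1]-.045,f[0]-.3965)),np.hypot(f[1]-.045,f[0]-.3965))
d=np.load("pics/w1_d.npy");ci=np.load("pics/w1_c.npy",allow_pickle=True).item();P=pts("wrist",d,ci)
m=(P[...,2]>.08)&(P[...,2]<.1)&(abs(P[...,1]-.33)<.022)&(P[...,0]>.53)&(P[...,0]<.555);X=P[m]
f0=least_squares(lambda p:np.hypot(X[:,0]-p[0],X[:,2]-p[1])-.009,[.543,.078],loss='soft_l1',f_scale=.001).x
v=f-f0;ch=np.hypot(*v);dl=np.degrees(2*np.arcsin(ch/.3));mid=np.degrees(np.arctan2(v[1],v[0]))-90
print('before',f0,'turn',dl,'mid',mid,'end',mid+dl/2)
E
```

```text
5.5333 [0.50312838 0.32970971 0.23867856] [-0.01269444  0.10126384  0.08047659]
bench [ 4.56660750e-01  3.61214856e-01 -4.42862059e-04] tilt xz 0.12533919323993378 yz 0.09388489291081133 32145 0.0009861201312070507
pane [0.43778693 0.33071327 0.09758959] slope 44.618853672357154 vs bench 44.49345435197965 5266 0.0005529917447798157
hinge offset along n -0.008786899335945744
887 [0.48680535 0.31507471 0.14001398] [0.51203403 0.34483329 0.16044434] [0.50010523 0.3299738  0.15713048]
knob [0.50381611 0.1498194 ] 44.32569411643243 0.1500128419846442
before [0.54422506 0.07757058] turn 32.03587651878524 mid 29.218403191343427 end 45.23634145073605
```

View pics/w6.png

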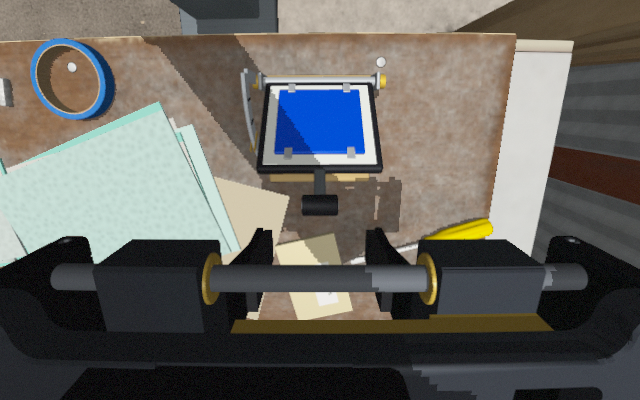

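The board is free, at (320,125), with its knob at (320,205) and the fingers clear. A last look at the red board and at stability, then sign off.

```bash
python3 - <<'E'
from h import *
im,d=read_camera("scene");cv2.imwrite("pics/scene7.png",im[:,:,::-1])
a=cv2.imread("pics/scene0.png");b=im[:,:,::-1]
print("red diff",np.abs(a[215:300,320:395].astype(int)-b[215:300,320:395]).mean(), "bg",np.abs(a[330:,430:520].astype(int)-b[330:,430:520]).mean())
cv2.imwrite("pics/s7z.png",np.hstack([cv2.resize(x[140:300,255:400],None,fx=2.7,fy=2.7,interpolation=cv2.INTER_CUBIC) for x in(a,b)]))
E
python3 slope2.py 8
```

```text
red diff 1.7913202614379085 bg 2.0361904761904763
5.6333 [0.50162953 0.32899253 0.23537949] [0.33703558 0.92006853 0.28412124]
bench [ 4.56221545e-01  3.61419362e-01 -4.51468544e-04] tilt xz 0.12195361904444248 yz 0.09644589240924989 32369 0.0009782510191234117
pane [0.43772567 0.33062645 0.0975279 ] slope 44.65549217728546 vs bench 44.533461545316676 5346 0.0005548526205554168
hinge offset along n -0.008743417023031393
```

View pics/s7z.png

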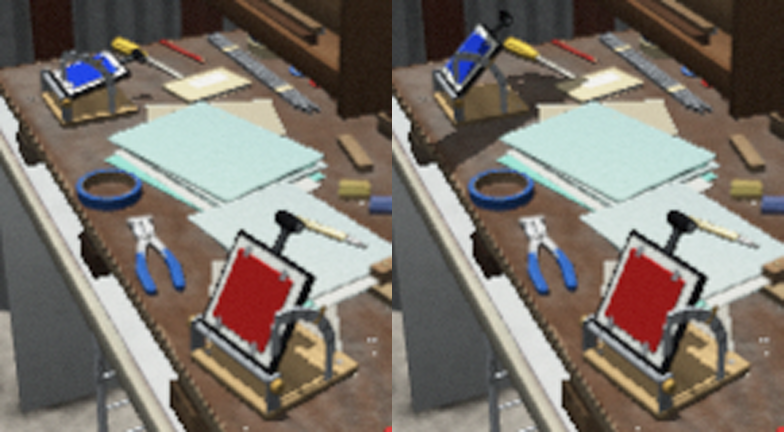

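Left is before, right is after. Blue is raised and holds; red is unchanged. Handing in.

```bash
python3 -c "
from cell import job
print(job.sign_off())"
```

```text
the job is handed in; nothing more can be done
None
```

I raised the blue board from about 12.8° to about 45°, let go of the knob and backed the gripper off. I signed off at about 5.6 s on the robot's clock.

- **Blue board after release:** two wrist-camera readings of the glass, 0.1 s apart, gave 44.6° and 44.7° and showed no sagging. Measured against the bench plane they gave 44.5° both times.
- **Disagreement between checks:** the knob's position relative to the hinge gave 44.3°, while the arc the knob travelled gave 45.2°. All the readings are within 0.7° of 45°. I did not read the slope directly off the long brass mark on the scale.
- **Red board:** it looks the same in the scene pictures before and after. The difference there is no larger than the background noise.
- **Robot:** the gripper was clear of everything at sign-off. The highest force reading I saw was about 8 N.

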